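# Clip the ring fob on the riser's snap hook

### The job

Clip the fob that ends in an open ring onto the steel snap hook under the front of the little bench riser: push the ring in against the sprung gate until it is inside the hook and the gate has snapped shut behind it. Still holding the handle, tug it firmly (about 10 N) back towards the front to prove that it holds, then let go so that it stays clipped with its handle leaning out in front of the hook. Don't bump the riser with the gripper or use brute force, and leave the fob with the solid disc where it lies.

Things in the scene. Friction and masses are not known exactly. Their poses are not given: they have to be found in the camera images.
- riser: Fixed white bench riser, a snap hook under it. Origin on the counter below the hook's nose; +x is the way the ring is pushed in (away from the front), y across, z up. Board 215 x 260 x 16 mm, underside at z 215 mm; posts at x +105, y +-105 mm on a base plate 10 mm thick from x +55 mm. Two small things are fixed on the board's back part, the taller 62 mm high
- board_edge (a point): Middle of the lower front edge of the riser's board, at x -78, y 0, z 215 mm of the riser. The board reaches out over the way in, so a gripper pointing straight down strikes it; one leaned back 30 to 40 degrees towards the front (fingers pointing down and in, ring end of the fob raised) clears it
- hook_nose (a point): Top of the hook's nose, at x 0, y 0, z 130 mm of the riser; axes as the riser. The hook is a bent steel bar 10 mm thick, all in the plane y = 0: nose upright at x 0, half-round bowl, spine upright at x 44 mm, inside width 34 mm. Its mouth runs from the nose top up to the gate's lug at z 181 mm and is closed by the gate alone
- hook_bowl (a point): Lowest point of the inside of the hook's bowl, at x 22 mm, y 0, z 90 mm of the riser; axes as the riser
- gate (a joint): Sprung gate, a steel bar 7 mm thick: pivot at x 2, z 186 mm of the riser, free end behind the nose (x 9.5, z 122 mm). 0 = shut; grows to 0.55 rad as it is pressed inward (+x); it cannot go outward. Pressing it near its free end takes 2 N, rising to 4 N. Once the ring's wire lies below the free end (under z 115 mm, between nose and spine) the gate springs shut over it
- ring_fob: The loose fob, about 0.11 kg: grey handle 80 x 26 x 22 mm with a steel ring welded to one end, lying flat. Origin under the centre of the handle; x along the handle to the ring, y across the handle (26 mm), z up. The ring lies in the plane half-way up the handle, its centre at x 64 mm, inner diameter 44 mm, wire 7 mm thick
- ring_fob_mid (a point): Centre of the ring fob's handle (11 mm above its underside); axes as the fob
- ring_tip (a point): Middle of the ring's wire at the end farthest from the handle, 89.5 mm from the handle's centre along the fob's x; this part of the wire goes into the hook
- disc_fob_mid (a point): Centre of the handle of the other fob, which has the same handle but a solid steel disc of 58 mm at its end; to be left alone
There are look-alikes about, which are no part of the job. What is shaped like the ring_fob but blue is not meant.

How it is judged:
On the way, in this order (a step that is already met when the one before it is completed fails the run):
1. the ring presses the gate inward (value of joint gate above 0.12 rad and contact force between ring_fob and riser above 0.5 N and distance between ring_tip and hook_nose below 0.06 m), for 0.1 s.
2. the ring is inside the hook and the gate is shut behind it, not yet tugged (x of ring_tip in the frame of hook_bowl between -0.018 and 0.02 m and y of ring_tip in the frame of hook_bowl between -0.015 and 0.015 m and z of ring_tip in the frame of hook_bowl between -0.003 and 0.06 m and angle between the y axis of ring_fob and the y axis of riser, either way round below 0.6 rad and x of ring_fob_mid in the frame of riser below -0.02 m and value of joint gate below 0.06 rad and (contact force between ring_fob and riser below 4 N or x of ring_tip in the frame of hook_bowl above -0.006 m)), for 0.1 s.
3. the clipped fob, held in the fingers, is tugged against the hook with more than 6 N while the gate stays shut (contact force between ring_fob and riser above 6 N and value of joint gate below 0.06 rad and contact force between the fingers and ring_fob above 1 N and x of ring_tip in the frame of hook_bowl between -0.02 and -0.006 m), for 0.1 s.
At the end, for the whole second after the job is handed in: Tip of the ring inside the hook (within 15 mm of its plane, at most 30 mm above the bowl), fob's y within 0.6 rad of the riser's, handle's centre 20 mm or more in front of the nose, gate shut (under 0.06 rad), fob at rest, disc fob within 30 mm of its start (x of ring_tip in the frame of hook_bowl between -0.018 and 0.02 m and y of ring_tip in the frame of hook_bowl between -0.015 and 0.015 m and z of ring_tip in the frame of hook_bowl between -0.003 and 0.03 m and angle between the y axis of ring_fob and the y axis of riser, either way round below 0.6 rad and x of ring_fob_mid in the frame of riser below -0.02 m and value of joint gate below 0.06 rad and linear speed of ring_fob below 0.03 m/s and distance of disc_fob_mid from where it was at the start of the episode below 0.03 m); the robot touches nothing.
It fails at once if the fob is forced against the riser or its hook with more than 40 N (contact force between ring_fob and riser above 40 N).
It fails at once if the gripper or arm strikes the riser with more than 15 N (contact force between any of the arm, the fingers and riser above 15 N).
It fails at once if the disc fob is moved by more than 30 mm (distance of disc_fob_mid from where it was at the start of the episode above 0.03 m).
It also fails if it takes over 58 s, if anything falls off the work surface, if the arm or the gripper's body presses on something with over 40 N, if the wrist force passes 120 N, or if a joint passes its speed limit or range.

### The arm

A 6-joint arm with a two-finger parallel gripper is mounted at the origin on a cart in front of the work surface, level with it; the furniture and walls round the work are solid. World frame = base frame: x ahead of the robot, y to its left, z up, the work surface at z = 0. Lengths are in m, angles in rad, forces in N, time in s.
With the tool pointing down it reaches from about 0.3 to 0.875 m from the base axis. Payload 6.4 kg.
Tool frame: the origin (TCP) lies at the very end of the fingers, on their centre line; the grasp point (between the pads) lies 19 mm behind it (ctrl.grasp_offset is the distance from the TCP to the grasp point, in m); z points along the fingers, y is the line along which they close (so a half turn about z gives the same grasp; the last joint's range is limited). The gripper opens to 85 mm and grips with 20 to 120 N. Pads are 22 mm wide; open, the fingers measure 114 mm over their backs; the gripper's body (76 mm by 85 mm) begins 54 mm behind the grasp point. The pads swing forward as they close: fully open they stand 13 mm farther back than shut.
Start: joints at [1.001, 0.181, 1.607, -0, 1.354, -0.206], TCP at [0.205, 0.537, 0.231] pointing down, gripper open.
Joint ranges: [-2.99, 2.99], [-0.89, 2.07], [0.3, 2.58], [-1.14, 4.28], [0, 2.63], [-3.12, 3.12]. Speed limits (rad/s): [2.57, 2.57, 3.01, 3.14, 3.14, 3.14].

### API

Orientations are given as a unit quaternion [w, x, y, z].
In Python, from rig import ctrl, imaging gives the robot as it stands.
- The arm moves only by the tool servo_tool, never from a script. Its argument "series" is a list of rows, each a list of 3 entries, a list of its own where there are three numbers: the opening, from 0 (shut) to 1 (fully open), then the shift along the world's x, y, z in m, then the turn, a rotation vector about the world's x, y, z in rad. In form: [[grip, [tx, ty, tz], [wx, wy, wz]], ...]. A call has 1 to 8 rows; each row is the pose to reach, as a shift and turn from the pose commanded when the call began; what a row does not reach only later rows make up. A row lasts 1/10 s, in which the tool goes at most 50 mm and 8.59 degrees, less where a joint would pass 70% of its speed; a pose out of reach is approached as far as the arm can. A call with a gripper value outside its range is refused whole. The fingers move at their own pace and stop on an object; "grip_force" is the grip in N (left out, the last holds). Time passes only in rows, so rows that repeat a pose let the fingers close. It gives the time, the measured TCP pose, the force, the opening and the grip force at its end, in the units of the state.
- ctrl.get_state(): the state, without advancing time (a new reading comes with each control period).
- imaging.read_camera(name): name is "scene" or "top" or "wrist"; returns a dict with "pixels" (384x512x3 uint8, red, green, blue), "vfov" (degrees; the focal length in pixels is half the picture's height over the tangent of half this angle, whatever the lens; pixels are square), "cx", "cy" (the principal point, pixels), "eye" and "rotation" of the camera in the world. Camera axes: x right, y up, looking along -z (the intrinsics and any distortion apply to the point x, -y, -z); pixel columns grow to the right and rows downward; lengths in m; the calibration is good to about 2 mm. A picture is of the moment at which its call begins. There is no depth.
- ctrl.finish_job(): hands the job in; it is judged then, once.
The state is a dict: "time_s": time; "joints": joint angles; "qvel": joint speeds; "joint_torque": joint torques, N m; "tool_pos": TCP position; "ee_rot": TCP orientation; "force": force on the tool from outside, world axes, zero at the start; "moment": the same for the moment, N m; "width": finger opening in m; "grasp_force": force on a finger pad.
Only numpy, scipy, OpenCV 4.12 (cv2) and the standard library are available. Lean on these libraries where they do the work, as an engineer would, in place of code of your own. Each camera call takes 0.05 s, during which the arm holds its last target. There are 200 camera calls.

## Working session

There is one attempt and no reset: what is moved stays moved. The work goes in short steps, Python scripts to look and compute and a tool call to move; the robot and the scene stay as the last step left them, time stands still between calls to the robot, and variables do not carry over. Pictures are saved under pics/ and viewed, at most 10 in all, crops included, and the job is handed in when it is done.

Besides the shell and the picture viewer there is one more tool, called after ">>>" by a JSON object that holds its "method" and its "body". servo_tool: Moves the arm, as the interface text tells. Its arguments: {"type":"object","properties":{"series":{"type":"array","items":{"type":"array"}},"grip_force":{"type":"number"}},"required":["series"]}

```bash
mkdir -p pics; ls
python3 - <<'E'
from rig import ctrl, imaging
import cv2, numpy as np
a=[]
for n in ("scene","top"):
    c=imaging.read_camera(n); cv2.imwrite(f"pics/{n}0.png",c["pixels"][...,::-1])
    print(n,{k:(np.round(v,4).tolist() if not isinstance(v,str) else v) for k,v in c.items() if k!="pixels"})
    a.append(c["pixels"][...,::-1])
im=cv2.resize(np.vstack(a),None,fx=.78,fy=.78)
print(ctrl.get_state())
E
```

```text
pics
scene {'vfov': 47.7881, 'cx': 258.3229, 'cy': 187.291, 'eye': [0.0894, -0.6445, 0.9494], 'rotation': [0.8873, 0.3726, -0.0993, -0.2531]}
top {'vfov': 45.0855, 'cx': 257.0485, 'cy': 194.5858, 'eye': [0.3851, 0.0746, 1.5803], 'rotation': [-0.6978, -0.0306, 0.0378, 0.7147]}
{'time_s': 0.1, 'joints': array([ 1.00067509e+00,  1.81449800e-01,  1.60789638e+00, -1.72144387e-05,
        1.35380056e+00, -2.06283156e-01]), 'qvel': array([-6.54384050e-04,  4.12829829e-04, -1.35048374e-03, -1.45563402e-03,
        4.32504157e-04, -3.68718820e-05]), 'joint_torque': array([ 1.01727121e-03, -4.45881844e+01, -3.52229977e+01,  1.50951558e-05,
        4.15990929e-03,  3.17971671e-05]), 'tool_pos': array([0.20433095, 0.53694531, 0.23048939]), 'ee_rot': array([-2.86352240e-04,  1.80915395e-01,  9.83498356e-01, -7.22406722e-04]), 'force': array([-0.18120011,  0.62390702,  0.3118751 ]), 'moment': array([ 0.0043681 , -0.02057525, -0.02615628]), 'grasp_force': 0.0, 'width': 0.08533639254420422}
```

View pics/scene0.png

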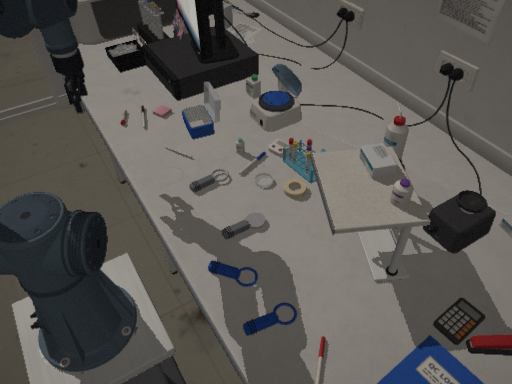

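View pics/top0.png

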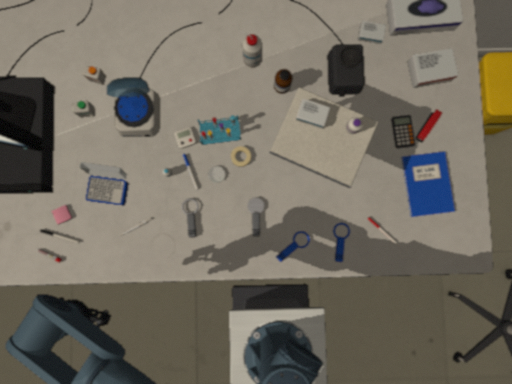

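The scene view shows two grey fobs, at (205,182) with an open ring and at (240,226) with a filled disc. There are two blue look-alikes at (232,272) and (270,318), and the riser is at (370,190). In the top view the grey ones are at (193,218) and (257,218), the blue at (294,245) and (341,240). The fob at scene (205,182) fits: grey, with an open ring. I'll confirm it in an enlarged crop.

Run:
```python
import cv2, numpy as np
s=cv2.imread("pics/scene0.png");t=cv2.imread("pics/top0.png")
R=lambda im,x,y,w,h,W,H:cv2.resize(im[y:y+h,x:x+w],(W,H),interpolation=cv2.INTER_CUBIC)
# scene fob x180-280,y160-245 ; top fobs 175-275,190-250 ; top riser 260-390,75-195 ; scene riser 305-425,135-290
A=np.hstack([R(s,180,160,100,75,400,300),R(t,175,185,100,75,400,300)])
B=np.hstack([R(s,290,135,140,150,280,300),R(t,260,75,130,120,325,300)])
B=np.hstack([B,np.zeros((300,800-B.shape[1],3),np.uint8)])
cv2.imwrite("pics/crop1.png",np.vstack([A,B]))
```

```text
(no output)
```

View pics/crop1.png

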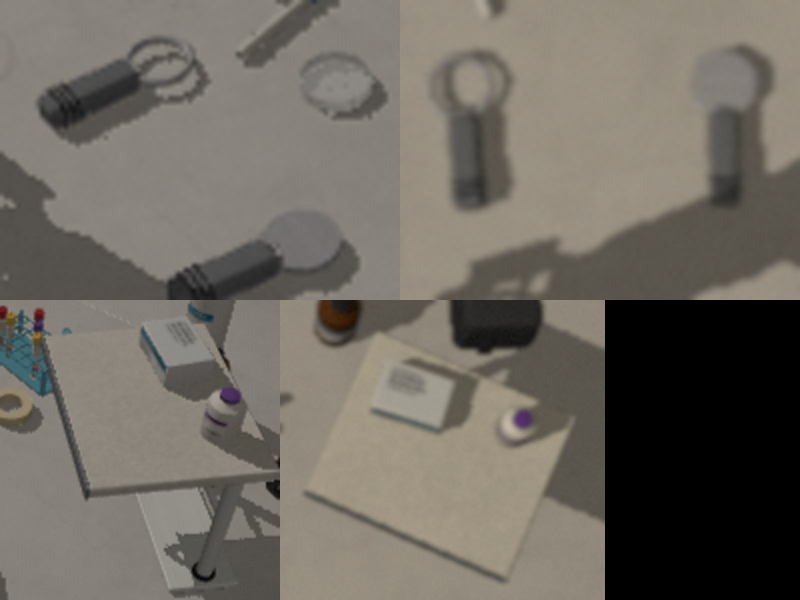

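The crop confirms it. The left fob (scene ring centre ≈(220.8,175), top ≈(190.3,205.5)) is grey with an open ring, so it is the one meant. The other grey one has the solid disc. Riser front corners: top ≈(270.4,151.8) and (350.8,185.8), scene ≈(313,154) and (334,229).

```bash
cat > h.py <<'E'
import numpy as np, cv2
from scipy.spatial.transform import Rotation as Ro
def q2R(q): return Ro.from_quat([q[1],q[2],q[3],q[0]]).as_matrix()
class Cam:
    def __init__(s,vfov,cx,cy,eye,rot):
        s.f=192/np.tan(np.radians(vfov)/2);s.cx=cx;s.cy=cy;s.e=np.array(eye,float);r=np.array(rot,float);s.R=q2R(r) if r.size==4 else r
    def ray(s,u,v):
        d=s.R@np.array([(u-s.cx)/s.f,-(v-s.cy)/s.f,-1]);return d/np.linalg.norm(d)
    def at(s,uv,z):
        d=s.ray(*uv);return s.e+d*(z-s.e[2])/d[2]
    def pr(s,p):
        c=s.R.T@(np.asarray(p,float)-s.e);return np.array([s.cx+s.f*c[0]/-c[2],s.cy+s.f*c[1]/c[2]])
def tri(obs):
    A=np.zeros((3,3));b=np.zeros(3)
    for c,uv in obs:
        d=c.ray(*uv);P=np.eye(3)-np.outer(d,d);A+=P;b+=P@c.e
    p=np.linalg.solve(A,b);return p,[np.round(c.pr(p)-uv,1).tolist() for c,uv in obs]
S=Cam(47.7881,258.3229,187.291,[0.0894,-0.6445,0.9494],[0.8873,0.3726,-0.0993,-0.2531])
T=Cam(45.0855,257.0485,194.5858,[0.3851,0.0746,1.5803],[-0.6978,-0.0306,0.0378,0.7147])
E
python3 - <<'E'
from h import *
np.set_printoptions(precision=4,suppress=True)
for n,s,t,z in [("FL",(313,154),(270.4,151.8),.231),("FR",(334,229),(350.8,185.8),.231),("ring",(220.8,175),(190.3,205.5),.011),("handle back top",(191.5,184.5),(192,233),.022),("handle front top",(213,177),(192,213),.022)]:
    print(n,*tri([(S,s),(T,t)]),S.at(s,z),T.at(t,z))
for n,t in [("BL",(299.2,89)),("BR",(377.2,123))]: print(n,T.at(t,.231))
E
```

```text
FL [0.6456 0.015  0.2251] [[-1.0, 0.2], [0.4, -0.8]] [0.6437 0.0087 0.231 ] [0.6421 0.0167 0.231 ]
FR [ 0.534  -0.2161  0.2319] [[0.7, -0.1], [-0.3, 0.5]] [ 0.533  -0.2149  0.231 ] [ 0.5354 -0.2171  0.231 ]
ring [0.5056 0.2845 0.0089] [[-0.0, 0.0], [0.0, -0.0]] [0.5049 0.2824 0.011 ] [0.5053 0.2843 0.011 ]
handle back top [0.4076 0.2796 0.0226] [[1.5, -0.2], [-0.5, 1.3]] [0.4036 0.2819 0.022 ] [0.4119 0.2781 0.022 ]
handle front top [0.4776 0.2784 0.0195] [[0.5, -0.1], [-0.2, 0.5]] [0.475  0.2765 0.022 ] [0.479  0.2774 0.022 ]
BL [ 0.8311 -0.0749  0.231 ]
BR [ 0.722  -0.3043  0.231 ]
```

>>> {"method": "servo_tool", "body": {"series": [[1,[0.03,-0.035,0],[0,0,0.07]],[1,[0.065,-0.075,0],[0,0,0.14]],[1,[0.1,-0.11,0],[0,0,0.21]],[1,[0.13,-0.15,0],[0,0,0.28]],[1,[0.165,-0.185,0],[0,0,0.35]],[1,[0.2,-0.225,0],[0,0,0.42]],[1,[0.226,-0.257,0],[0,0,0.42]],[1,[0.226,-0.257,0],[0,0,0.42]]]}}

```text
time_s: 0.9
tool_pos: [0.4337, 0.2762, 0.231]
ee_rot: [0.0, -0.025, 1.0, -0.001]
force: [-0.2, 0.4, -0.2]
width: 0.0853
grasp_force: 0.0
```

```bash
cat >> h.py <<'E'
def snap(name,fn):
    from rig import imaging; import json
    c=imaging.read_camera(name);cv2.imwrite("pics/"+fn+".png",c["pixels"][...,::-1])
    a=[float(c["vfov"]),float(c["cx"]),float(c["cy"]),np.asarray(c["eye"]).tolist(),np.asarray(c["rotation"]).tolist()]
    json.dump(a,open("pics/"+fn+".json","w"));return Cam(*a)
def load(fn):
    import json;return Cam(*json.load(open("pics/"+fn+".json")))
E
python3 - <<'E'
from h import *
from rig import ctrl
c=snap("wrist","w1");print(c.e,c.R[:,2],c.f,c.cx,c.cy);s=ctrl.get_state();print(s["tool_pos"],s["ee_rot"])
E
```

```text
[0.36580226 0.27272626 0.37357663] [-0.27057776 -0.0126487   0.96261503] 296.78283303212254 256.40430818891105 190.35280516394582
[0.43199563 0.27816189 0.23088899] [-3.21244089e-04 -2.54706191e-02  9.99675499e-01 -2.01016842e-04]
```

View pics/w1.png

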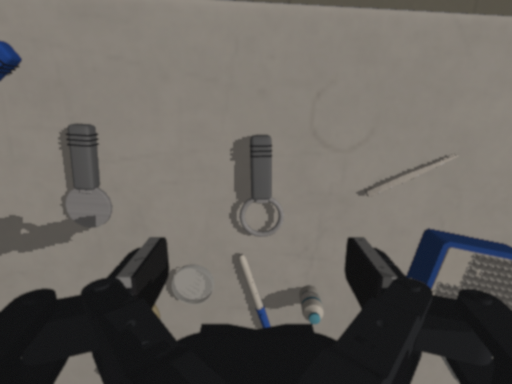

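The wrist view shows the ring fob with its handle top from (260.5,136) to (261.5,200) and ring centre ≈(259.5,217). The disc fob is at (83,160), well clear.

Run:
```python
from h import *
np.set_printoptions(precision=4,suppress=True)
W=load("w1")
for n,s,z in [("back",(260.5,136),.022),("front",(261.5,200),.022),("ring",(259.5,217),.011)]: print(n,W.at(s,z))
print(tri([(W,(259.5,217)),(S,(220.8,175)),(T,(190.3,205.5))]))
print(tri([(W,(260.5,136)),(S,(191.5,184.5))]))
```

```text
back [0.3984 0.2788 0.022 ]
front [0.4767 0.2843 0.022 ]
ring [0.5035 0.2833 0.011 ]
(array([0.5051, 0.284 , 0.0092]), [[0.4, 0.7], [-0.1, 0.1], [0.2, 0.1]])
(array([0.4001, 0.2782, 0.026 ]), [[-0.5, 1.8], [-0.7, 0.2]])
```

>>> {"method": "servo_tool", "body": {"series": [[1,[0,0.003,-0.05],[0,0,0]],[1,[0,0.003,-0.1],[0,0,0]],[1,[0,0.003,-0.15],[0,0,0]],[1,[0,0.003,-0.19],[0,0,0]],[1,[0,0.003,-0.21],[0,0,0]],[1,[0,0.003,-0.221],[0,0,0]],[1,[0,0.003,-0.226],[0,0,0]],[1,[0,0.003,-0.226],[0,0,0]]]}}

```text
time_s: 1.75
tool_pos: [0.4306, 0.284, 0.0056]
ee_rot: [0.0, -0.028, 1.0, 0.0]
force: [0.5, -0.1, 0.3]
width: 0.0851
grasp_force: 0.0
```

>>> {"method": "servo_tool", "body": {"series": [[0.3,[0,0,0],[0,0,0]],[0,[0,0,0],[0,0,0]],[0,[0,0,0],[0,0,0]],[0,[0,0,0],[0,0,0]],[0,[0,0,0],[0,0,0]],[0,[0,0,0],[0,0,0]]], "grip_force": 80}}

```text
time_s: 2.35
tool_pos: [0.4313, 0.2836, 0.0063]
ee_rot: [0.001, -0.028, 1.0, 0.0]
force: [-0.6, -0.3, 6.8]
width: 0.024
grasp_force: 79.4
```

```bash
cat >> h.py <<'E'
def riser(p,P):
    c,s=np.cos(p[2]),np.sin(p[2]);P=np.asarray(P,float);return np.array([p[0]+c*P[0]-s*P[1],p[1]+s*P[0]+c*P[1],P[2]])
E
python3 - <<'E'
from h import *
from scipy.optimize import least_squares as LS
np.set_printoptions(precision=4,suppress=True)
ob=[(T,(-.078,.13,.231),(270.4,151.8)),(T,(-.078,-.13,.231),(350.8,185.8)),(T,(.137,.13,.231),(299.2,89)),(T,(.137,-.13,.231),(377.2,123)),
(S,(-.078,.13,.231),(313,154)),(S,(-.078,-.13,.231),(334,229))]
f=lambda p:np.concatenate([c.pr(riser(p,P))-uv for c,P,uv in ob])
r=LS(f,[.659,-.134,-.44],loss="soft_l1");p=r.x;print(p,np.degrees(p[2]));print(f(p).reshape(-1,2))
for P in [(.137,.13,.231),(-.078,.13,.215),(-.078,-.13,.215),(.105,-.105,.01)]: print(P,S.pr(riser(p,P)))
# draw overlay
a=[]
for c,fn in((S,"scene0"),(T,"top0")):
    im=cv2.imread(f"pics/{fn}.png");k=3;x0,y0=(295,125) if c is S else (260,75)
    im=cv2.resize(im[y0:y0+170,x0:x0+133],None,fx=k,fy=k,interpolation=cv2.INTER_CUBIC)
    for z in(.231,.215):
        q=np.array([(c.pr(riser(p,(x,y,z)))+.5-(x0,y0))*k for x,y in((-.078,.13),(-.078,-.13),(.137,-.13),(.137,.13))]).astype(int)
        cv2.polylines(im,[q],True,(0,0,255) if z>.22 else (0,200,0),1)
    a.append(im)
cv2.imwrite("pics/ov.png",np.hstack(a))
E
```

```text
[ 0.6575 -0.1333 -0.4449] -25.49268617050089
[[-0.3162 -0.2905]
 [ 0.0635  1.4483]
 [-0.055  -1.9398]
 [ 1.7387 -1.0931]
 [-2.2894 -1.8121]
 [-0.0652  1.0392]]
(0.137, 0.13, 0.231) [392.3708 145.7734]
(-0.078, 0.13, 0.215) [310.2625 156.9347]
(-0.078, -0.13, 0.215) [333.1204 234.7851]
(0.105, -0.105, 0.01) [392.299  271.4871]
```

View pics/ov.png

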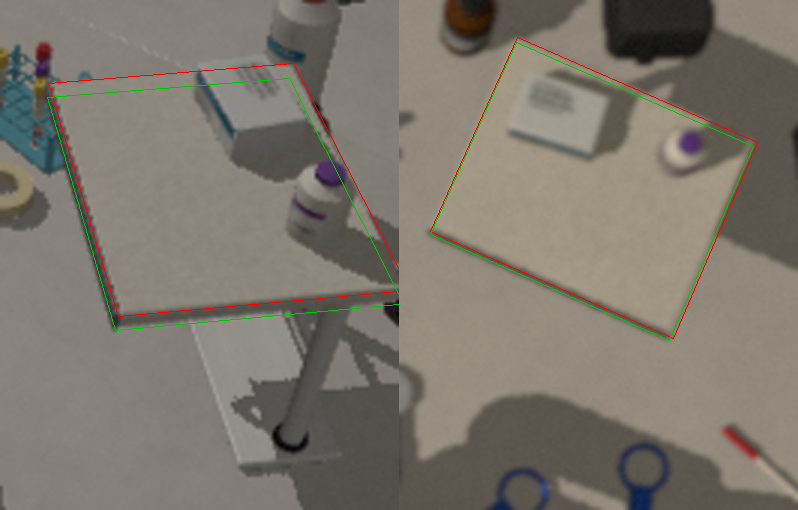

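>>> {"method": "servo_tool", "body": {"series": [[0,[0,0,0.03],[0,0,0]],[0,[0,0,0.07],[0,0,0]],[0,[0,0,0.11],[0,0,0]],[0,[0,0,0.11],[0,0,0]]]}}

```text
time_s: 2.75
tool_pos: [0.4345, 0.2849, 0.1211]
ee_rot: [0.005, -0.028, 1.0, 0.002]
force: [0.5, -0.5, -1.2]
width: 0.0239
grasp_force: 79.0
```

```bash
cat >> h.py <<'E'
RP=[.6575,-.1333,-.4449]
def goal(tip,tilt=40,a=.0975,b=.005):
    "TCP pose for ring tip at riser point tip; a: tip ahead of TCP along fob x, b: fob plane behind TCP along tool"
    t=np.radians(tilt);B=Ro.from_euler("z",RP[2]).as_matrix()
    fx=B@[np.cos(t),0,np.sin(t)];tz=B@[np.sin(t),0,-np.cos(t)];ty=np.cross(tz,-fx)
    return riser(RP,tip)-a*fx+b*tz,np.column_stack([-fx,ty,tz])
def delta(tip,**k):
    from rig import ctrl
    s=ctrl.get_state();p,R=goal(tip,**k);R0=q2R(s["ee_rot"])
    print("at",np.round(s["tool_pos"],4),"goal",np.round(p,4),"d",np.round(p-s["tool_pos"],4),"rv",np.round(Ro.from_matrix(R@R0.T).as_rotvec(),3),"F",np.round(s["force"],1))
def tipnow(a=.0975,b=.005):
    from rig import ctrl
    s=ctrl.get_state();R=q2R(s["ee_rot"]);w=s["tool_pos"]-a*R[:,0]-b*R[:,2]
    c=np.cos(RP[2]);n=np.sin(RP[2]);d=w-[RP[0],RP[1],0]
    print("tip riser",np.round([c*d[0]+n*d[1],-n*d[0]+c*d[1],w[2]],4),"F",np.round(s["force"],1),"t",s["time_s"],"w",s["width"])
E
python3 -c "
from h import *
delta((-.09,0,.15))"
```

```text
at [0.4345 0.2849 0.1211] goal [ 0.5117 -0.0638  0.0835] d [ 0.0773 -0.3487 -0.0376] rv [-0.137 -0.681 -0.482] F [ 0.5 -0.5 -1.2]
```

>>> {"method": "servo_tool", "body": {"series": [[0,[0.01,-0.03,0.02],[-0.01,-0.05,-0.04]],[0,[0.02,-0.075,0.04],[-0.03,-0.15,-0.11]],[0,[0.03,-0.12,0.04],[-0.05,-0.26,-0.18]],[0,[0.04,-0.165,0.04],[-0.07,-0.36,-0.25]],[0,[0.045,-0.21,0.04],[-0.09,-0.46,-0.32]],[0,[0.05,-0.25,0.03],[-0.11,-0.56,-0.4]],[0,[0.05,-0.29,0.01],[-0.137,-0.681,-0.482]],[0,[0.05,-0.32,-0.01],[-0.137,-0.681,-0.482]]]}}

```text
time_s: 3.55
tool_pos: [0.48, -0.036, 0.105]
ee_rot: [0.33, 0.208, 0.918, -0.075]
force: [0.4, 0.0, -1.8]
width: 0.0244
grasp_force: 79.2
```

>>> {"method": "servo_tool", "body": {"series": [[0,[0.015,-0.015,-0.015],[0,0,0]],[0,[0.027,-0.029,-0.028],[0,0,0]],[0,[0.027,-0.029,-0.028],[0,0,0]]]}}

```text
time_s: 3.85
tool_pos: [0.5067, -0.067, 0.0749]
ee_rot: [0.326, 0.209, 0.919, -0.076]
force: [-0.2, 0.4, -2.2]
width: 0.0241
grasp_force: 79.3
```

```bash
python3 -c "
from h import *
delta((-.09,0,.15)); tipnow()
c=snap('wrist','w2'); d=snap('scene','s2')
P=[(0,0,.13),(0,0,.181),(.044,0,.15),(-.078,0,.215)]
for q in P: print(q,c.pr(riser(RP,q)),d.pr(riser(RP,q)))
a=cv2.imread('pics/w2.png');b=cv2.imread('pics/s2.png')[110:290,200:440]
b=cv2.resize(b,(800,600))[:,:]
cv2.imwrite('pics/v2.png',np.hstack([cv2.resize(a,(400,300)),cv2.resize(b,(400,300))]))"
```

```text
at [ 0.5067 -0.067   0.0749] goal [ 0.5117 -0.0638  0.0835] d [0.0051 0.0032 0.0086] rv [-0.004 -0.015  0.004] F [-0.2  0.4 -2.2]
tip riser [-0.0922 -0.0052  0.1403] F [-0.2  0.4 -2.2] t 3.85 w 0.024131073084109413
(0, 0, 0.13) [262.93791531 382.26260397] [348.13999585 213.44225395]
(0, 0, 0.181) [263.65054017 460.99489598] [350.91867483 199.48346617]
(0.044, 0, 0.15) [262.5253255 409.473037 ] [366.45362927 206.56533006]
(-0.078, 0, 0.215) [267.00692168 581.0514617 ] [320.72898694 192.37075438]
```

View pics/v2.png

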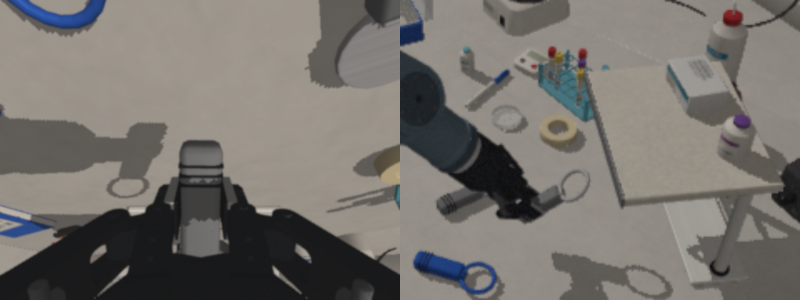

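The fob is held squarely, ring raised. The ring centre is at scene ≈(304.4,222.2). I'll check that against the assumed grasp.

```bash
python3 -c "
from h import *
from rig import ctrl
s=ctrl.get_state();R=q2R(s['ee_rot']);d=load('s2')
for a in (.067,.072,.077): print(d.pr(s['tool_pos']-a*R[:,0]-.005*R[:,2]))
print(d.pr(s['tool_pos']-.072*R[:,0]-.010*R[:,2]))
t=snap('top','t2')
print('top',t.pr(s['tool_pos']-.072*R[:,0]-.005*R[:,2]),t.pr(s['tool_pos']-.077*R[:,0]-.005*R[:,2]))
a=cv2.imread('pics/s2.png')[200:245,275:335];b=cv2.imread('pics/t2.png')[150:215,255:335]
cv2.imwrite('pics/v3.png',np.hstack([cv2.resize(a,(400,300),interpolation=2),cv2.resize(b,(369,300),interpolation=2)]))
"
```

```text
[302.63027425 220.60959911]
[304.22834307 219.64616988]
[305.83220101 218.67925056]
[303.07544255 218.7321716 ]
top [302.92516383 184.77715278] [303.52208077 183.55020186]
```

View pics/v3.png

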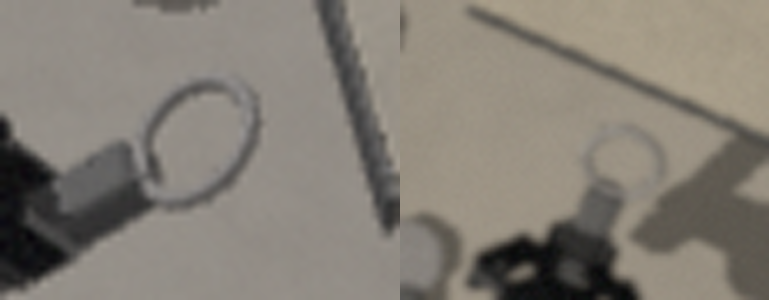

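The ring centre measures scene (305,221.5) and top (303.5,184.7), against predictions of (304.2,219.6) and (302.9,184.8). The grasp is as assumed within about 3 mm. Approaching the gate.

>>> {"method": "servo_tool", "body": {"series": [[0,[0.015,-0.004,0.009],[-0.004,-0.015,0.004]],[0,[0.036,-0.012,0.009],[-0.004,-0.015,0.004]],[0,[0.059,-0.022,0.009],[-0.004,-0.015,0.004]],[0,[0.059,-0.022,0.009],[-0.004,-0.015,0.004]],[0,[0.059,-0.022,0.009],[-0.004,-0.015,0.004]]]}}

```text
time_s: 4.5
tool_pos: [0.5664, -0.0868, 0.0867]
ee_rot: [0.336, 0.206, 0.916, -0.075]
force: [-1.0, -0.6, -1.4]
width: 0.0236
grasp_force: 79.3
```

```bash
python3 -c "
from h import *
tipnow();delta((-.03,0,.15))"
```

```text
tip riser [-0.0311  0.0029  0.1535] F [-1.  -0.6 -1.4] t 4.5 w 0.02360929578223986
at [ 0.5664 -0.0868  0.0867] goal [ 0.5659 -0.0896  0.0835] d [-0.0005 -0.0028 -0.0032] rv [ 0.002  0.005 -0.003] F [-1.  -0.6 -1.4]
```

>>> {"method": "servo_tool", "body": {"series": [[0,[0.009,-0.006,-0.001],[0,0,0]],[0,[0.018,-0.01,-0.002],[0,0,0]],[0,[0.025,-0.014,-0.002],[0,0,0]],[0,[0.029,-0.016,-0.002],[0,0,0]],[0,[0.029,-0.016,-0.002],[0,0,0]]]}}

```text
time_s: 5.0
tool_pos: [0.595, -0.1032, 0.0837]
ee_rot: [0.335, 0.206, 0.916, -0.075]
force: [-3.7, 1.7, -0.6]
width: 0.0243
grasp_force: 79.6
```

```bash
python3 -c "
from h import *
tipnow()"
```

```text
tip riser [0.0019 0.0004 0.1505] F [-3.7  1.7 -0.6] t 5.0 w 0.02429431683748808
```

Contact with the gate comes where predicted, at about 4 N. Pushing on.

>>> {"method": "servo_tool", "body": {"series": [[0,[0.005,-0.002,0],[0,0,0]],[0,[0.009,-0.004,0],[0,0,0]],[0,[0.014,-0.007,0],[0,0,0]],[0,[0.02,-0.01,0],[0,0,0]],[0,[0.02,-0.01,0],[0,0,0]]]}}

```text
time_s: 5.5
tool_pos: [0.6138, -0.1133, 0.0823]
ee_rot: [0.334, 0.207, 0.917, -0.075]
force: [-5.0, 0.6, -5.6]
width: 0.0241
grasp_force: 79.3
```

```bash
python3 -c "
from h import *
tipnow()"
```

```text
tip riser [ 0.0234 -0.0006  0.1488] F [-5.   0.6 -5.6] t 5.5 w 0.024060293791599876
```

>>> {"method": "servo_tool", "body": {"series": [[0,[0,0,-0.006],[0,0,0]],[0,[0,0,-0.012],[0,0,0]],[0,[0,0,-0.018],[0,0,0]],[0,[0,0,-0.024],[0,0,0]],[0,[0,0,-0.024],[0,0,0]]]}}

```text
time_s: 6.0
tool_pos: [0.6149, -0.1133, 0.0592]
ee_rot: [0.335, 0.206, 0.916, -0.075]
force: [0.1, -0.2, -1.6]
width: 0.0241
grasp_force: 79.3
```

```bash
python3 -c "
from h import *
tipnow()"
```

```text
tip riser [ 2.42e-02 -1.00e-04  1.26e-01] F [ 0.1 -0.2 -1.6] t 6.0 w 0.024102576058160564
```

>>> {"method": "servo_tool", "body": {"series": [[0,[-0.001,0,-0.006],[0,0,0]],[0,[-0.002,0,-0.012],[0,0,0]],[0,[-0.002,0,-0.018],[0,0,0]],[0,[-0.002,0,-0.022],[0,0,0]],[0,[-0.002,0,-0.022],[0,0,0]]]}}

```text
time_s: 6.5
tool_pos: [0.615, -0.1147, 0.0422]
ee_rot: [0.333, 0.205, 0.917, -0.074]
force: [-0.2, 1.0, -0.8]
width: 0.024
grasp_force: 79.3
```

```bash
python3 -c "
from h import *
tipnow()"
```

```text
tip riser [ 0.0252 -0.0012  0.1086] F [-0.2  1.  -0.8] t 6.5 w 0.02397231699229745
```

>>> {"method": "servo_tool", "body": {"series": [[0,[0,0,0],[0,0,0]],[0,[-0.003,0.0015,0],[0,0,0]],[0,[-0.006,0.003,0],[0,0,0]],[0,[-0.009,0.0045,0],[0,0,0]],[0,[-0.012,0.006,0],[0,0,0]],[0,[-0.012,0.006,0],[0,0,0]]]}}

```text
time_s: 7.1
tool_pos: [0.6023, -0.1086, 0.0436]
ee_rot: [0.331, 0.206, 0.918, -0.073]
force: [0.4, -0.1, -1.4]
width: 0.0241
grasp_force: 79.3
```

```bash
python3 -c "
from h import *
tipnow()"
```

```text
tip riser [ 0.0115 -0.0013  0.1096] F [ 0.4 -0.1 -1.4] t 7.1 w 0.02409629908889964
```

>>> {"method": "servo_tool", "body": {"series": [[0,[-0.001,0,-0.003],[0,0,0]],[0,[-0.003,0.001,-0.003],[0,0,0]],[0,[-0.004,0.002,-0.003],[0,0,0]],[0,[-0.004,0.002,-0.003],[0,0,0]]]}}

```text
time_s: 7.5
tool_pos: [0.5991, -0.1072, 0.0423]
ee_rot: [0.33, 0.206, 0.918, -0.072]
force: [0.2, 0.2, -2.1]
width: 0.0239
grasp_force: 79.3
```

```bash
python3 -c "
from h import *
tipnow()"
```

```text
tip riser [ 0.0082 -0.0015  0.1081] F [ 0.2  0.2 -2.1] t 7.5 w 0.02391102737134994
```

>>> {"method": "servo_tool", "body": {"series": [[0,[-0.002,0.001,0],[0,0,0]],[0,[-0.004,0.002,0],[0,0,0]],[0,[-0.004,0.002,0],[0,0,0]]]}}

```text
time_s: 7.8
tool_pos: [0.5972, -0.1063, 0.0446]
ee_rot: [0.331, 0.206, 0.918, -0.072]
force: [6.5, -3.7, -3.0]
width: 0.0239
grasp_force: 79.3
```

```bash
python3 -c "
from h import *
tipnow()"
```

```text
tip riser [ 0.0059 -0.0015  0.1106] F [ 6.5 -3.7 -3. ] t 7.8 w 0.0239213202375465
```

It holds: 7.5 N against the nose. Tugging to about 10 N.

>>> {"method": "servo_tool", "body": {"series": [[0,[-0.001,0.0005,0],[0,0,0]],[0,[-0.001,0.0005,0],[0,0,0]],[0,[-0.001,0.0005,0],[0,0,0]]]}}

```text
time_s: 8.1
tool_pos: [0.5968, -0.1061, 0.0451]
ee_rot: [0.331, 0.206, 0.918, -0.072]
force: [9.0, -4.3, -3.2]
width: 0.0241
grasp_force: 79.1
```

```bash
python3 -c "
from h import *
tipnow()"
```

```text
tip riser [ 0.0054 -0.0016  0.1112] F [ 9.  -4.3 -3.2] t 8.1 w 0.024131708442887118
```

>>> {"method": "servo_tool", "body": {"series": [[0,[0.003,-0.0015,0],[0,0,0]],[0,[0.007,-0.0035,-0.003],[0,0,0]],[0,[0.01,-0.005,-0.006],[0,0,0]],[0,[0.01,-0.005,-0.008],[0,0,0]],[0,[0.01,-0.005,-0.008],[0,0,0]]]}}

```text
time_s: 8.6
tool_pos: [0.6045, -0.1103, 0.0363]
ee_rot: [0.328, 0.206, 0.919, -0.071]
force: [-0.5, -0.1, -1.3]
width: 0.0239
grasp_force: 79.9
```

```bash
python3 -c "
from h import *
tipnow()"
```

```text
tip riser [ 0.0147 -0.0019  0.1017] F [-0.5 -0.1 -1.3] t 8.6 w 0.023940450950276252
```

>>> {"method": "servo_tool", "body": {"series": [[0,[0.001,0,-0.003],[0,0,0]],[0,[0.002,-0.001,-0.005],[0,0,0]],[0,[0.002,-0.001,-0.005],[0,0,0]],[0,[0.002,-0.001,-0.005],[0,0,0]]]}}

```text
time_s: 9.0
tool_pos: [0.6071, -0.1118, 0.0332]
ee_rot: [0.326, 0.206, 0.92, -0.07]
force: [0.4, 0.4, -1.3]
width: 0.0241
grasp_force: 79.9
```

```bash
python3 -c "
from h import *
tipnow()
d=snap('scene','s4');w=snap('wrist','w4')
a=cv2.imread('pics/s4.png')[150:270,240:400];b=cv2.imread('pics/w4.png')
cv2.imwrite('pics/v4.png',np.hstack([cv2.resize(a,(400,300),interpolation=2),cv2.resize(b,(400,300))]))"
```

```text
tip riser [ 0.0179 -0.0022  0.0984] F [ 0.4  0.4 -1.3] t 9.0 w 0.0240587541676672
```

View pics/v4.png

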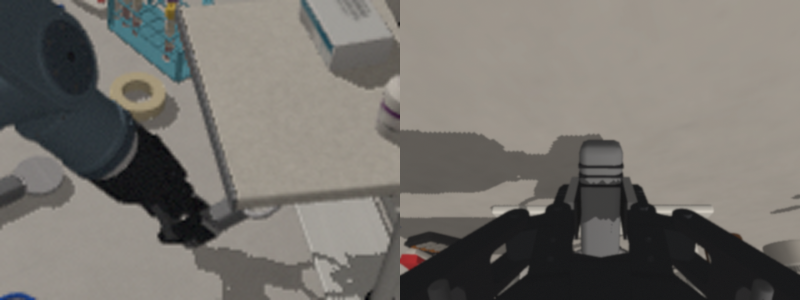

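The scene view shows the gripper clear of the board and the fob under it. The wrist view shows the handle held straight at (600,165), leaning out. Releasing.

>>> {"method": "servo_tool", "body": {"series": [[0.35,[0,0,0],[0,0,0]],[0.5,[0,0,0],[0,0,0]],[0.7,[0,0,0],[0,0,0]],[0.7,[0,0,0],[0,0,0]],[0.7,[0,0,0],[0,0,0]],[0.7,[0,0,0],[0,0,0]]]}}

```text
time_s: 9.7
tool_pos: [0.6072, -0.1118, 0.0333]
ee_rot: [0.327, 0.206, 0.92, -0.07]
force: [0.7, 0.0, -0.7]
width: 0.0593
grasp_force: 0.0
```

>>> {"method": "servo_tool", "body": {"series": [[0.7,[-0.006,0.003,0.008],[0,0,0]],[0.7,[-0.017,0.008,0.023],[0,0,0]],[0.7,[-0.035,0.017,0.046],[0,0,0]],[0.7,[-0.058,0.028,0.077],[0,0,0]],[0.7,[-0.087,0.041,0.115],[0,0,0]],[0.7,[-0.12,0.056,0.145],[0,0,0]],[0.7,[-0.16,0.076,0.165],[0,0,0]],[0.7,[-0.16,0.076,0.165],[0,0,0]]]}}

```text
time_s: 10.5
tool_pos: [0.447, -0.0346, 0.2051]
ee_rot: [0.334, 0.205, 0.917, -0.07]
force: [0.4, -0.4, 0.6]
width: 0.06
grasp_force: 0.0
```

```bash
python3 -c "
from h import *
d=snap('scene','s5');w=snap('wrist','w5');tipnow()
print(w.pr(riser(RP,(.022,0,.0935))),w.pr(riser(RP,(-.04,0,.03))),d.pr(riser(RP,(-.04,0,.03))))
a=cv2.imread('pics/s5.png')[150:270,240:400];b=cv2.imread('pics/w5.png')
cv2.imwrite('pics/v5.png',np.hstack([cv2.resize(a,(400,300),interpolation=2),cv2.resize(b,(400,300))]))"
```

```text
tip riser [-0.1592 -0.0019  0.2666] F [ 0.9 -0.3  0.7] t 10.6 w 0.05970919004341682
[255.60588826 246.95919252] [255.55747645 185.88553751] [328.55742348 239.67235106]
```

View pics/v5.png

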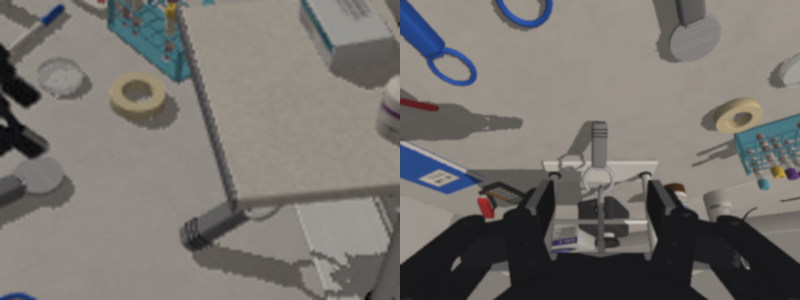

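The wrist view shows the ring hanging on the hook at about (598,180), with its handle leaning to the front at (598,145). The disc fob is untouched and the gripper is clear. Handing in.

```bash
python3 -c "
from rig import ctrl
print(ctrl.finish_job())"
```

```text
the job is handed in; nothing more can be done
None
```

The ring fob is clipped on the hook, held a tug of about 10 N, and was let go with its handle leaning out in front; the job is handed in at about 11 s (no verdict was returned), and the gate being shut is inferred from the tug holding, not seen directly.

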